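Hang and lock the load head on the abrasion tester

TASK

Pick up the chrome load head with the blue grip blade, hang it over the sprung spindle of the abrasion station so that its two slots straddle the brass cross-bar, and twist it clockwise (seen from above) until the bar drops into the locking notches, then let go of it. The bar's exact direction has to be felt for, so press only lightly: never push the head against the station with more than about 2 kg of force. Leave the other things on the bench where they are.

Things in the scene. Friction and masses are not known exactly. Their poses are not given: they have to be found in the camera images.
- head: Load head, loose, 0.3 to 0.55 kg, standing upright on the table on its sleeve's lower rim. Origin: centre of that rim; z up the axis. Steel sleeve (bore diameter 26.5, outer 44), open below, bore closed 48 above the origin; above it a chrome collar of diameter 60, 36 to 56 above the origin; a blue grip blade on top. Two equal L-shaped slots go through the sleeve wall; half a turn makes no difference.
- blade (a point): Centre of the head's blue grip blade, 74 above the head's origin. The blade is 46 long along the head's x, 14 thick along its y, and stands from 60 to 88 above the head's origin.
- entry (a point): Mouth of one slot in the sleeve's lower rim, at the head's +x, in line with the blade; the other is opposite, at -x. Each is 11 wide (the 6 wide bar goes in if within about 7 degrees, less if off-centre) with its roof 20 above the origin. From its top a channel, 10 to 20 above the origin, runs counter-clockwise (from above) round the sleeve, so the head is turned clockwise over the bar.
- notch (a point): Middle of the roof of one locking notch, 28 above the head's origin, 40 degrees counter-clockwise (from above) from the entry at +x. With the bar under it the head can drop 8 further. The channel ends there: the bar meets its end wall about 7 degrees past the notch's middle.
- station: Abrasion station, bolted to the table (origin at table height): dark round base of diameter 160, 22 high; cream pad of diameter 140, top at 30; steel hub of diameter 48, top at 42; in its centre the upright steel spindle, diameter 24 with a conical tip, top 98 above the origin. Origin: centre of the base's underside; z up; a red line on the pad marks +x.
- axis (a point): Point on the spindle's axis, level with the pad's top, 30 above the station's origin.
- barcentre (a point): Centre of the brass cross-bar through the spindle, 66 long, 6 wide, 6 high, 80 above the station's origin while not pressed down. The bar lies only roughly along the station's x: it is turned up to 43 degrees either way about the spindle's axis, which is not measured (this point's axes are the station's). It keeps its direction by stiff friction, 1.5 N m.
- locked (a point): Where the head's origin is when it hangs locked: on the axis, 55 above the station's origin. It is 83 above when its rim stands on the bar, 63 when the slot roofs rest on the bar in entry or channel. Spindle and bar are sprung: they stay up until about 7.5 N of downward push, then yield 1 mm per 1.5 N for 10 mm to a hard stop.
- spool: Bystander: spare chrome spool weight, diameter 60, height 62; origin under its centre.
- jar: Bystander: clear jar with a lid, diameter 56, height 70; origin under its centre.
- specring: Bystander: flat brass ring, outer diameter 64, height 12; origin under its centre.
- bottle: Bystander: white bottle with a red cap, diameter 52, height 130; origin under its centre.
- cup: Bystander: grey cup, diameter 72, height 70; origin under its centre.
- brush: Bystander: brush with a wooden handle, 170 long, lying flat.
Mind the look-alikes: they are no part of the job. Leave any green or turquoise look-alike of the station alone.

How it is judged:
By the outcome, as a careful person would: the job done as asked, in the order asked, and still so for the second after the job is handed in, with the robot touching nothing.
It also fails if it takes over 72 s, if anything falls off the work surface, if the arm or the gripper's body presses on something with over 40 N, if the wrist force passes 120 N, or if a joint passes its speed limit or range.

ROBOT

A 6-joint arm with a two-finger parallel gripper is mounted at the origin on the work surface. World frame = base frame: x ahead of the robot, y to its left, z up, the work surface at z = 0. Lengths are in m, angles in rad, forces in N, time in s.
With the tool pointing down it reaches from about 0.3 to 0.775 m from the base axis. Payload 14.6 kg.
Tool frame: the origin (TCP) lies at the very end of the fingers, on their centre line; the grasp point (between the pads) lies 19 mm behind it; y points along the fingers, z is the direction in which the jaws open and shut, and the axes are right-handed (so a half turn about y gives the same grasp; the last joint's range is limited). The gripper opens to 94 mm and grips with 3 to 60 N. Pads are 16 mm wide; open, the fingers measure 119 mm over their backs; the gripper's body (75 mm by 177 mm) begins 78 mm behind the grasp point.
Start: joints at [1.205, 0.3, 1.521, -0, 1.321, -0.067], TCP at [0.162, 0.526, 0.205] pointing down, gripper open.
Joint ranges: [-3.03, 3.03], [-0.79, 2.21], [0.23, 2.52], [-1.04, 4.18], [0, 3.07], [-2.55, 2.55]. Speed limits (rad/s): [2.22, 2.22, 2.57, 3.14, 3.14, 3.14].

INTERFACE

Orientations are given as a unit quaternion [w, x, y, z].
In Python, from workcell import get_state, get_image, robot gives the robot as it stands.
- The arm moves only by the shell command python3 -m handwheel 'ROWS' [FORCE]. ROWS is JSON, a list of rows, each an object with "travel": the shift along the tool's x, y, z in cm, a list of three; "yaw": the turn about the tool's y in degrees; "claw": the closure, from 0 (fully open) to 1 (shut). A call has 1 to 20 rows; each row is the pose to reach, as a shift and turn from the pose measured when the call began, along the tool's axes at that moment; what a row does not reach only later rows make up. A row lasts 1/10 s, in which the tool goes at most 50 mm and 8.59 degrees, less where a joint would pass 70% of its speed; a pose out of reach is approached as far as the arm can. A call with a gripper value outside its range is refused whole. The fingers move at their own pace and stop on an object; FORCE is the grip in N (left out, the last holds). Time passes only in rows, so rows that repeat a pose let the fingers close. It gives the time, the measured TCP pose, the force and the opening at its end, in the units of the state.
- get_state(): the state, without advancing time (a new reading comes with each control period).
- get_image(name): name is "scene" or "side" or "wrist"; returns a dict with "image" (420x560x3 uint8, blue, green, red), "vertical_fov" (degrees; the focal length in pixels is half the picture's height over the tangent of half this angle, whatever the lens; pixels are square), "cx", "cy" (the principal point, pixels), "dist_coeffs" ([k1, k2, p1, p2, k3] as OpenCV has them; the pictures are not rectified), "eye" and "rotation" of the camera in the world; the wrist camera has in their place "hand_eye" (4x4, takes a point from camera to tool coordinates, whose origin is the TCP and whose axes are the tool frame's). Camera axes: x right, y down, z forward; pixel columns grow to the right and rows downward; lengths in m; the calibration is good to about 2 mm. A picture is of the moment at which its call begins: read the wrist's pose just before it. There is no depth.
- robot.job_done(): hands the job in, once; it reports no verdict.
The state is a dict: "time_s": time; "joint_pos": joint angles; "qd": joint speeds; "effort": joint torques, N m; "ee_pos": TCP position; "orientation": TCP orientation; "ft_force": force on the tool from outside, world axes, zero at the start; "wrist_torque": the same for the moment, N m; "width": finger opening in m.
Only numpy, scipy, OpenCV 4.12 (cv2) and the standard library are available. Lean on these libraries where they do the work, as an engineer would, in place of code of your own. Each camera call takes 0.05 s, during which the arm holds its last target. There are 200 camera calls.

## Working session

There is one attempt and no reset: what is moved stays moved. The work goes in short steps, Python scripts to look and compute and a shell command to move; the robot and the scene stay as the last step left them, time stands still between calls to the robot, and variables do not carry over. Pictures are saved under pics/ and viewed, about 8 in all and at most 12, crops included, and the job is handed in when it is done.

```bash
mkdir -p pics; ls
cat > h.py <<'E'
import numpy as np, cv2
from scipy.spatial.transform import Rotation as R
from workcell import get_state, get_image, robot
def grab(name, fn=None):
    s=get_state(); d=get_image(name); d['state']=s
    if fn: cv2.imwrite('pics/'+fn,d['image'])
    if 'hand_eye' in d:
        q=s['orientation']; T=np.eye(4); T[:3,:3]=R.from_quat([q[1],q[2],q[3],q[0]]).as_matrix(); T[:3,3]=s['ee_pos']
        C=T@np.array(d['hand_eye']); d['eye']=C[:3,3]; d['rotation']=C[:3,:3]
    d['eye']=np.array(d['eye']); d['rotation']=np.array(d['rotation'])
    f=210/np.tan(np.radians(d['vertical_fov'])/2)
    d['K']=np.array([[f,0,d['cx']],[0,f,d['cy']],[0,0,1]]); return d
def rays(d,px):
    u=cv2.undistortPoints(np.array(px,float).reshape(-1,1,2),d['K'],np.array(d['dist_coeffs'],float)).reshape(-1,2)
    return np.c_[u,np.ones(len(u))]@d['rotation'].T
def plane(d,px,z):
    r=rays(d,px); return d['eye']+r*((z-d['eye'][2])/r[:,2])[:,None]
def proj(d,P):
    P=np.atleast_2d(P).astype(float); rv=cv2.Rodrigues(d['rotation'].T)[0]; t=-d['rotation'].T@d['eye']
    return cv2.projectPoints(P,rv,t,d['K'],np.array(d['dist_coeffs'],float))[0].reshape(-1,2)
def tool():
    s=get_state(); q=s['orientation']; return R.from_quat([q[1],q[2],q[3],q[0]]).as_matrix(), np.array(s['ee_pos']), s
E
python3 - <<'E'
from h import *
a=grab('scene','scene.png'); b=grab('side','side.png'); w=grab('wrist','wrist.png')
for d in (a,b,w): print(d['eye'].round(3),d['rotation'][:,2].round(2),d['K'][0,0].round(0),d['dist_coeffs'])
M,p,s=tool(); print(M.round(3),s)
E
```

```text
picsTraceback (most recent call last):
  File "<stdin>", line 3, in <module>
IndexError: too many indices for array: array is 1-dimensional, but 2 were indexed
```

View pics/scene.png

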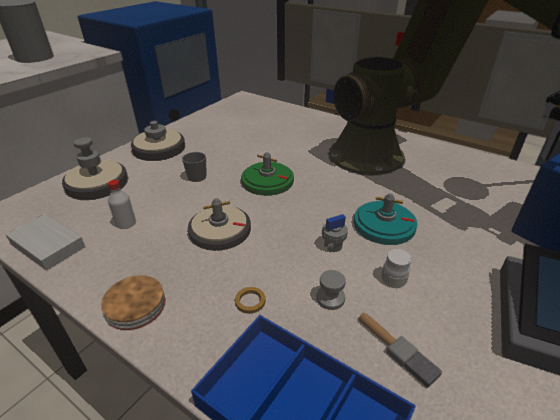

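View pics/side.png

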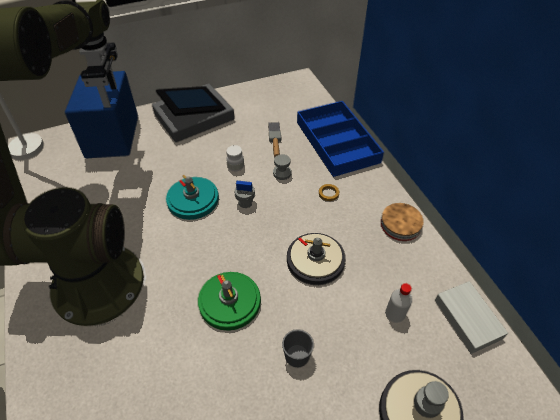

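The scene view shows the head with its blue blade at about (335,225). The real station, with cream pad, bar and red line, is at about (219,225). In the side view they are at (244,187) and (316,257). The "rotation" value is evidently a quaternion, so I'll fix that.

```bash
sed -i "s/d\['rotation'\]=np.array(d\['rotation'\])$/r=np.array(d['rotation']); d['rotation']=r if r.shape==(3,3) else R.from_quat(r[[1,2,3,0]]).as_matrix()/" h.py
cat > m.py <<'E'
from h import *
def blob(m,near):
    c=[x for x in cv2.findContours(m.astype(np.uint8),cv2.RETR_EXTERNAL,cv2.CHAIN_APPROX_NONE)[0] if cv2.contourArea(x)>15]
    return min(c,key=lambda x:np.hypot(*(x.reshape(-1,2).mean(0)-near)))
def tri(d1,p1,d2,p2):
    r1=rays(d1,[p1])[0]; r2=rays(d2,[p2])[0]; A=np.c_[r1,-r2]; t=np.linalg.lstsq(A,d2['eye']-d1['eye'],rcond=None)[0]
    P=d1['eye']+r1*t[0]; Q=d2['eye']+r2*t[1]; return (P+Q)/2, np.linalg.norm(P-Q)
E
python3 - <<'E'
from m import *
V={}
for n,nb,ns in (('scene',(335,225),(219,225)),('side',(244,187),(316,257))):
    d=grab(n); im=d['image'].astype(int); hsv=cv2.cvtColor(d['image'],cv2.COLOR_BGR2HSV)
    print(n,d['eye'].round(3),d['rotation'][:,2].round(2),d['K'][0,0].round(0),d['dist_coeffs'])
    B,G,Rr=im[...,0],im[...,1],im[...,2]
    cb=blob((B>Rr+50)&(B>G+30),nb); m=np.zeros(B.shape,np.uint8); cv2.drawContours(m,[cb],-1,1,-1)
    ys,xs=np.nonzero(m); c=np.array([xs.mean(),ys.mean()]); print('blade',c,m.sum(),cv2.boundingRect(cb),cv2.minAreaRect(cb))
    # pad: cream, or dark base: outline of base is dark
    x,y=ns; cream=((Rr>B+18)&(G>B+8)&(Rr>90)&(abs(Rr-G)<60)).astype(np.uint8)
    mm=np.zeros_like(m); cv2.circle(mm,ns,45,1,-1); cream&=mm
    cream=cv2.morphologyEx(cream,cv2.MORPH_CLOSE,np.ones((9,9)))
    cs=max(cv2.findContours(cream,cv2.RETR_EXTERNAL,cv2.CHAIN_APPROX_NONE)[0],key=cv2.contourArea)
    h=cv2.convexHull(cs).reshape(-1,2); P=plane(d,h,.030)[:,:2]
    cc,rad=cv2.minEnclosingCircle((P*1000).astype(np.float32))
    print('pad centre',cc,rad,cv2.fitEllipse((P*1000).astype(np.float32)))
    red=((Rr>130)&(G<70)&(B<70)).astype(np.uint8)&mm; ys,xs=np.nonzero(red); print('red',len(xs), (plane(d,np.c_[xs,ys],.03)[:,:2]*1000).round(0).mean(0))
    V[n]=(d,c)
    cv2.imwrite(f'pics/{n}_c.png',cv2.resize(d['image'][ns[1]-60:ns[1]+60,min(nb[0],ns[0])-60:max(nb[0],ns[0])+60],None,fx=3,fy=3))
print('blade',tri(V['scene'][0],V['scene'][1],V['side'][0],V['side'][1]))
w=grab('wrist','wrist.png'); print(w['eye'],w['rotation'])
M,p,s=tool(); print(M.round(3),p,s['width'],s['time_s'],s['ft_force'])
A=cv2.imread('pics/scene_c.png');B=cv2.imread('pics/side_c.png'); W=max(A.shape[1],B.shape[1])
f=lambda x:cv2.copyMakeBorder(x,0,0,0,W-x.shape[1],cv2.BORDER_CONSTANT)
X=np.vstack([f(A),f(B)]); k=min(800/X.shape[1],600/X.shape[0]);cv2.imwrite('pics/c.png',cv2.resize(X,None,fx=k,fy=k))
E
```

```text
scene [1.12  0.433 0.644] [-0.65 -0.46 -0.6 ] 389.0 [0.01249343 0.         0.         0.         0.        ]
blade [335.45454545 217.89393939] 66 (327, 214, 18, 8) ((335.45001220703125, 217.85003662109375), (3.7947328090667725, 17.39252471923828), 71.56504821777344)
pad centre (568.0709838867188, -146.68551635742188) 184.64468383789062 ((568.5233764648438, -147.0726776123047), (224.21702575683594, 369.7789306640625), 136.5415496826172)
red 18 [556.33333333 -92.11111111]
side [ 0.232 -0.75   1.021] [ 0.23  0.61 -0.76] 447.0 [-0.08747241  0.          0.          0.          0.        ]
blade [243.6        182.88333333] 60 (236, 181, 16, 5) ((243.51829528808594, 182.83535766601562), (15.129120826721191, 3.754672050476074), 6.340191841125488)
pad centre (575.8062133789062, -141.1394500732422) 146.97601318359375 ((575.9865112304688, -141.24351501464844), (241.0173797607422, 294.37835693359375), 149.70089721679688)
red 22 [558.13636364 -89.81818182]
blade (array([0.46411106, 0.12832366, 0.08614448]), np.float64(0.0005387121549827113))
[0.09299478 0.54613732 0.38331556] [[ 0.29438991  0.92553054  0.23817599]
 [ 0.95568241 -0.28447709 -0.07578858]
 [-0.00238904  0.249932   -0.96826045]]
[[ 0.956 -0.     0.294]
 [-0.294 -0.     0.956]
 [-0.    -1.    -0.   ]] [0.16189084 0.52555317 0.20527221] 0.09376431536190515 0.3 [0.71285034 0.43430062 0.16679113]
```

View pics/c.png

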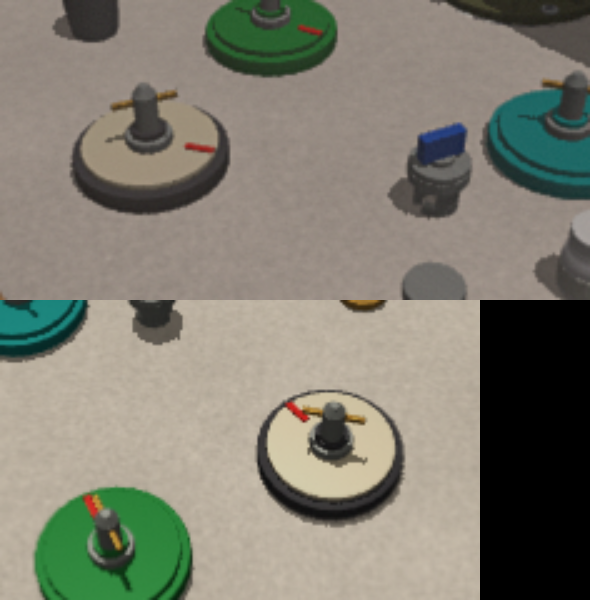

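The crop shows the station's bar roughly across the spindle and a bare spindle. The head's blade is visible, but the cream mask took in the table. I'll bring the wrist camera over the head now.

```bash
python3 -m handwheel '[{"travel":[40,-6,-29],"yaw":0,"claw":0},{"travel":[40,-6,-29],"yaw":0,"claw":0},{"travel":[40,-6,-29],"yaw":0,"claw":0},{"travel":[40,-6,-29],"yaw":0,"claw":0},{"travel":[40,-6,-29],"yaw":0,"claw":0},{"travel":[40,-6,-29],"yaw":0,"claw":0},{"travel":[40,-6,-29],"yaw":0,"claw":0},{"travel":[40,-6,-29],"yaw":0,"claw":0},{"travel":[40,-6,-29],"yaw":0,"claw":0},{"travel":[40,-6,-29],"yaw":0,"claw":0},{"travel":[40,-6,-29],"yaw":0,"claw":0},{"travel":[40,-6,-29],"yaw":0,"claw":0},{"travel":[40,-6,-29],"yaw":0,"claw":0},{"travel":[40,-6,-29],"yaw":0,"claw":0}]'
python3 - <<'E'
from m import *
d=grab('wrist','w1.png'); M,p,s=tool(); print(M.round(3),s['joint_pos'])
im=d['image'].astype(int);B,G,Rr=im[...,0],im[...,1],im[...,2]
cb=blob((B>1.6*Rr)&(B>1.3*G)&(B>40),proj(d,[.464,.128,.08])[0]); r=cv2.minAreaRect(cb); bx=cv2.boxPoints(r)
print(r, proj(d,[.464,.128,.08])); P=plane(d,bx,.088); print(P.round(4),P.mean(0))
E
```

```text
time_s: 1.7
ee_pos: [0.4582, 0.1317, 0.2653]
orientation: [-0.699, 0.699, -0.105, 0.105]
ft_force: [-0.3, -0.1, 0.1]
width: 0.094
[[ 0.956 -0.     0.293]
 [-0.293 -0.     0.956]
 [ 0.    -1.    -0.   ]] [ 2.02995038e-01  9.23955608e-02  1.62895643e+00 -2.70072698e-04
  1.42037798e+00 -1.07072355e+00]
((278.8656005859375, 198.32130432128906), (11.22292709350586, 38.135047912597656), 13.240518569946289) [[279.48607341 199.41171085]]
[[0.4783 0.11   0.088 ]
 [0.437  0.1341 0.088 ]
 [0.4439 0.1459 0.088 ]
 [0.4855 0.1221 0.088 ]] [0.46115464 0.1280191  0.088     ]
```

View pics/w1.png

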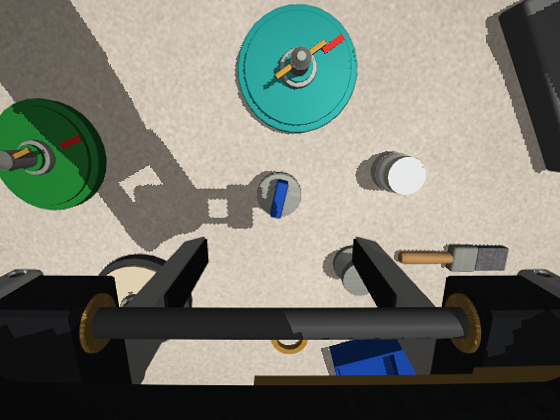

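The wrist view shows the blade at pixel (279,198), pointing slightly right of image-up. Its size agrees with the given one, about 48 × 14 mm. Next I'll look at the station from above before grasping.

```bash
python3 - <<'E'
from m import *
im=cv2.imread('pics/w1.png'); hsv=cv2.cvtColor(im,cv2.COLOR_BGR2HSV)[170:225,255:305]; b=im[170:225,255:305].astype(int)
m=(b[...,0]>1.6*b[...,2])&(b[...,0]>40); print(np.percentile(b[m][:,0],[5,25,50,75,95]))
E
python3 -m handwheel '[{"travel":[18.5,0,-23],"yaw":0,"claw":0},{"travel":[18.5,0,-23],"yaw":0,"claw":0},{"travel":[18.5,0,-23],"yaw":0,"claw":0},{"travel":[18.5,0,-23],"yaw":0,"claw":0},{"travel":[18.5,0,-23],"yaw":0,"claw":0},{"travel":[18.5,0,-23],"yaw":0,"claw":0},{"travel":[18.5,0,-23],"yaw":0,"claw":0},{"travel":[18.5,0,-23],"yaw":0,"claw":0},{"travel":[18.5,0,-23],"yaw":0,"claw":0},{"travel":[18.5,0,-23],"yaw":0,"claw":0}]'
python3 - <<'E'
from m import *
d=grab('wrist','w2.png'); im=d['image']; hsv=cv2.cvtColor(im,cv2.COLOR_BGR2HSV)
print(proj(d,[[.567,-.143,.03],[.567,-.143,.098]]))
p=proj(d,[.567,-.143,.03])[0].astype(int); print(d['eye'])
x,y=p; c=im[max(0,y-110):y+110,max(0,x-130):x+130]; print('crop origin',max(0,x-130),max(0,y-110)); cv2.imwrite('pics/w2c.png',cv2.resize(c,None,fx=2.5,fy=2.5,interpolation=cv2.INTER_CUBIC))
E
```

```text
[ 70.2  98.  175.  181.  184. ]
time_s: 2.75
ee_pos: [0.5678, -0.1411, 0.2659]
orientation: [-0.699, 0.7, -0.104, 0.104]
ft_force: [-0.2, 0.4, 0.4]
width: 0.0946
[[279.40252349 187.12352212]
 [279.20269452 196.8759667 ]]
[ 0.49872291 -0.12069216  0.44394268]
crop origin 149 77
```

View pics/w2c.png

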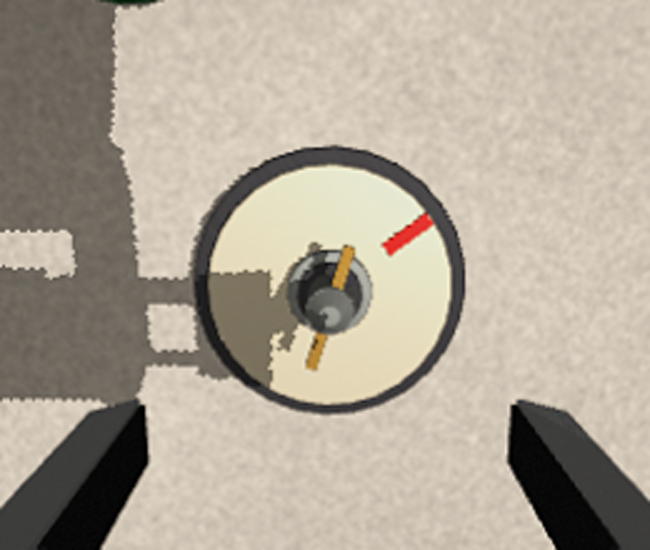

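The station is clearly seen: pad centre at crop (330,288), with the brass bar from (350,247) to (312,368) and the red line at upper right. I'll measure the pad, the bar and the blade's top face.

Run:
```python
from m import *
d=grab('wrist'); im=d['image'].astype(int);B,G,Rr=im[...,0],im[...,1],im[...,2]
hsv=cv2.cvtColor(d['image'],cv2.COLOR_BGR2HSV); c0=np.array([149+330/2.5,77+288/2.5])
yy,xx=np.mgrid[:420,:560]; near=np.hypot(xx-c0[0],yy-c0[1])
dark=((d['image'].max(2)<85)&(near<60)).astype(np.uint8)
# inner edge of ring: walk outward along rays from 30 px
pts=[];out=[]
for a in np.radians(range(0,360,3)):
    rr=np.arange(32,70,.25); u=c0[0]+rr*np.cos(a); v=c0[1]+rr*np.sin(a)
    g=cv2.remap(d['image'].max(2).astype(np.float32),u[None].astype(np.float32),v[None].astype(np.float32),cv2.INTER_LINEAR)[0]
    dk=g<90
    if dk.any():
        i=dk.argmax(); pts.append((u[i],v[i]))
P=plane(d,pts,.03)[:,:2]
A=np.c_[2*P,np.ones(len(P))]
w=np.ones(len(P),bool)
for _ in range(5):
    s=np.linalg.lstsq(A[w],(P[w]**2).sum(1),rcond=None)[0]; r=np.sqrt(s[2]+s[:2]@s[:2]); e=np.hypot(*(P-s[:2]).T)-r; w=abs(e)<max(.0015,np.median(abs(e))*2)
print('pad',s[:2],r,w.sum(),len(w))
m=(hsv[...,0]>10)&(hsv[...,0]<28)&(hsv[...,1]>130)&(hsv[...,2]>100)&(near<45)
ys,xs=np.nonzero(m); Q=plane(d,np.c_[xs,ys],.083)[:,:2]; mu=Q.mean(0); v=np.linalg.svd(Q-mu)[2][0]; v*=-np.sign(v[0]); t=(Q-mu)@v
print('bar',len(xs),mu,'angle',np.degrees(np.arctan2(v[1],v[0])),'ends',t.min(),t.max(),'mid',mu+v*(t.min()+t.max())/2,'perp dist of pad centre',np.cross(v,s[:2]-mu))
red=(Rr>150)&(G<90)&(B<90)&(near<60); ys,xs=np.nonzero(red); Z=plane(d,np.c_[xs,ys],.03)[:,:2].mean(0)-s[:2]; print('red angle',np.degrees(np.arctan2(Z[1],Z[0])))
# blade, first wrist image: rebuild its pose
im=cv2.imread('pics/w1.png'); q=np.array([-0.699,0.699,-0.105,0.105]); q/=np.linalg.norm(q)
he=np.linalg.inv(np.block([[tool()[0],tool()[1][:,None]],[np.zeros(3),1]]))@np.block([[d['rotation'],d['eye'][:,None]],[np.zeros(3),1]])
T=np.eye(4);T[:3,:3]=R.from_quat(q[[1,2,3,0]]).as_matrix();T[:3,3]=[.4582,.1317,.2653];C=T@he
d['rotation'],d['eye']=C[:3,:3],C[:3,3]
m=(im[...,0]>140)&(im[...,0]>1.6*im[...,2]); m[:170]=0;m[225:]=0;m[:,:255]=0;m[:,305:]=0
ys,xs=np.nonzero(m); Q=plane(d,np.c_[xs,ys],.088)[:,:2]; mu=Q.mean(0); v=np.linalg.svd(Q-mu)[2]; t=(Q-mu)@v.T
print('blade',mu,np.degrees(np.arctan2(-v[0,1],-v[0,0])),np.ptp(t,axis=0),len(xs))
```

```text
pad [ 0.57463149 -0.14321493] 0.07003890724862814 120 120
bar 141 [ 0.57170034 -0.14164898] angle 145.82268820411846 ends -0.03577864379159869 0.029274234628181378 mid [ 0.5743909  -0.14347593] perp dist of pad centre -0.0003510738395470275
red angle 109.05308544191033
blade [0.46064127 0.13004314] 155.02545842660166 [0.04380194 0.01315242] 283<stdin>:22: DeprecationWarning: Arrays of 2-dimensional vectors are deprecated. Use arrays of 3-dimensional vectors instead. (deprecated in NumPy 2.0)
```

Sanity checks hold: pad radius 70.0 mm, bar length 65 mm with its midpoint on the axis within 0.4 mm, blade 44 × 13 mm. The axis is at (0.5746, -0.1432), the bar at -34°, and the blade at (0.4606, 0.1300), -25°. Moving above the blade.

```bash
python3 -m handwheel '[{"travel":[-18.2,3,22.8],"yaw":8,"claw":0},{"travel":[-18.2,3,22.8],"yaw":8,"claw":0},{"travel":[-18.2,3,22.8],"yaw":8,"claw":0},{"travel":[-18.2,3,22.8],"yaw":8,"claw":0},{"travel":[-18.2,3,22.8],"yaw":8,"claw":0},{"travel":[-18.2,3,22.8],"yaw":8,"claw":0},{"travel":[-18.2,3,22.8],"yaw":8,"claw":0},{"travel":[-18.2,13.5,22.8],"yaw":8,"claw":0},{"travel":[-18.2,13.5,22.8],"yaw":8,"claw":0},{"travel":[-18.2,13.5,22.8],"yaw":8,"claw":0},{"travel":[-18.2,13.5,22.8],"yaw":8,"claw":0},{"travel":[-18.2,13.5,22.8],"yaw":8,"claw":0}]'
python3 - <<'E'
from m import *
d=grab('wrist','w3.png'); M,p,s=tool(); print(M.round(3),p); im=d['image']
m=((im[...,0]>140)&(im[...,0]>1.6*im[...,2])).astype(np.uint8)
c=blob(m,proj(d,[.4606,.13,.088])[0]); mm=np.zeros(m.shape,np.uint8); cv2.drawContours(mm,[c],-1,1,-1)
ys,xs=np.nonzero(mm&m); Q=plane(d,np.c_[xs,ys],.088)[:,:2]; mu=Q.mean(0); v=np.linalg.svd(Q-mu,full_matrices=False)[2]; t=(Q-mu)@v.T
r=cv2.minAreaRect((Q*1e4).astype(np.float32))
print('blade',mu,np.degrees(np.arctan2(v[0,1],v[0,0])),np.ptp(t,axis=0),len(xs),r); e=np.r_[mu,p[2]]-p; print('to go (tool cm)',M.T@e*100)
E
```

```text
time_s: 4.05
ee_pos: [0.4615, 0.1297, 0.1332]
orientation: [0.691, -0.69, 0.152, -0.154]
ft_force: [0.1, 0.4, 0.9]
width: 0.0942
[[ 0.907  0.004  0.422]
 [-0.422  0.     0.907]
 [ 0.004 -1.     0.002]] [0.46147272 0.12973863 0.1331437 ]
blade [0.44676513 0.13690587] -114.28258679485607 [0.0117583  0.00734037] 134 ((4470.06201171875, 1368.6046142578125), (117.28316497802734, 72.32149505615234), 65.05164337158203)
to go (tool cm) [-1.63582638 -0.00569211  0.02943544]
```

View pics/w3.png

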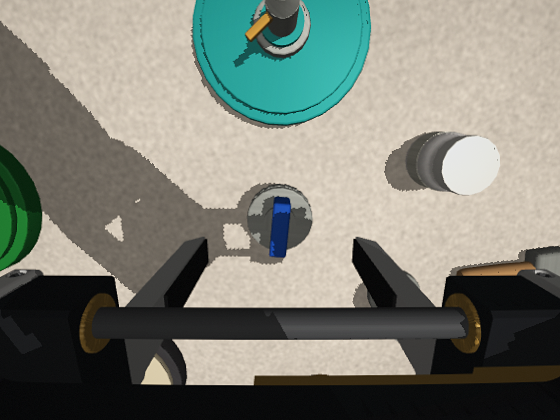

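The blade appears in line with the jaws at pixel (281,225), centred between the fingers. It is shaded by the gripper, so the mask was only partial. I'll half-close for clearance to the spool, descend, and grip.

```bash
python3 -m handwheel '[{"travel":[0,0,0],"yaw":0,"claw":0.55},{"travel":[0,0,0],"yaw":0,"claw":0.55},{"travel":[0,0,0],"yaw":0,"claw":0.55},{"travel":[0,3,0],"yaw":0,"claw":0.55},{"travel":[0,5,0],"yaw":0,"claw":0.55},{"travel":[0,6.3,0],"yaw":0,"claw":0.55},{"travel":[0,7.1,0],"yaw":0,"claw":0.55},{"travel":[0,7.1,0],"yaw":0,"claw":0.55},{"travel":[0,7.1,0],"yaw":0,"claw":1},{"travel":[0,7.1,0],"yaw":0,"claw":1},{"travel":[0,7.1,0],"yaw":0,"claw":1},{"travel":[0,7.1,0],"yaw":0,"claw":1},{"travel":[0,7.1,0],"yaw":0,"claw":1},{"travel":[0,7.1,0],"yaw":0,"claw":1},{"travel":[0,7.1,0],"yaw":0,"claw":1},{"travel":[0,7.1,0],"yaw":0,"claw":1}]' 50
python3 -c "
from h import *
M,p,s=tool(); print(M.round(3),p,s['width'],s['ft_force'],s['wrist_torque'])"
```

```text
time_s: 5.7
ee_pos: [0.4618, 0.1299, 0.0626]
orientation: [0.691, -0.69, 0.151, -0.154]
ft_force: [-2.6, 0.1, 6.3]
width: 0.0136
[[ 0.907  0.004  0.422]
 [-0.422  0.     0.907]
 [ 0.004 -1.     0.002]] [0.46181655 0.12985475 0.0625603 ] 0.013555353776762613 [-2.64141994  0.09967117  6.25565163] [0.04363958 0.64297943 0.05646732]
```

```bash
python3 -m handwheel '[{"travel":[0,-2,0],"yaw":0,"claw":1},{"travel":[0,-6,0],"yaw":0,"claw":1},{"travel":[0,-10,0],"yaw":0,"claw":1},{"travel":[0,-14,0],"yaw":0,"claw":1},{"travel":[0,-16,0],"yaw":0,"claw":1},{"travel":[0,-16,0],"yaw":0,"claw":1},{"travel":[0,-16,0],"yaw":0,"claw":1},{"travel":[0,-16,0],"yaw":0,"claw":1}]'
python3 - <<'E'
from m import *
d=grab('wrist','w4.png'); M,p,s=tool(); print(M.round(3),p,s['width'],s['ft_force'],s['wrist_torque'])
a=grab('scene'); b=grab('side'); o=[]
for q in(d,a,b):
    c=proj(q,p)[0].astype(int); x,y=np.clip(c[0]-60,0,440),np.clip(c[1]-45,0,320); print(c,x,y)
    im=q['image'].copy()
    o.append(cv2.resize(im[y:y+100,x:x+120],None,fx=3,fy=3,interpolation=cv2.INTER_CUBIC))
cv2.imwrite('pics/held.png',cv2.resize(np.hstack(o),(800,222)))
E
```

```text
time_s: 6.5
ee_pos: [0.4604, 0.1296, 0.2206]
orientation: [0.69, -0.69, 0.152, -0.153]
ft_force: [-0.2, -0.1, -5.4]
width: 0.0139
[[ 0.907  0.001  0.422]
 [-0.422 -0.     0.907]
 [ 0.001 -1.     0.   ]] [0.46053505 0.12966338 0.22080425] 0.013513896327071933 [ 0.75663485  1.04893186 -4.69800421] [0.05113894 0.01400344 0.02819971]
[281 250] 221 205
[341 167] 281 122
[239 148] 179 103
```

View pics/held.png

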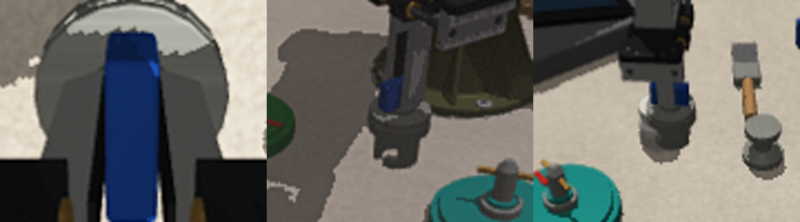

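The head is held upright and its slot is visible. I'll check the head's offset in the grip from the blade end and the collar's arc in w4.

Run:
```python
from m import *
d=grab('wrist'); M,p,s=tool(); im=d['image']; hsv=cv2.cvtColor(im,cv2.COLOR_BGR2HSV)
b=im[...,0].astype(int); m=((b>1.6*im[...,2])&(b>40)).astype(np.uint8)
c=blob(m,proj(d,p)[0]).reshape(-1,2); 
top=c[:,1].min(); e=c[c[:,1]<=top+1].mean(0); print('blade top px',e,top)
for z in (-.0026,.0254): print(z,(M.T@(plane(d,[[e[0],top-.5]],p[2]+z)[0]-p)*1000).round(1))
# collar: low saturation, above fingers
for u in range(250,316,8):
    col=hsv[195:260,u,1].astype(int); print(u,''.join('%4d'%x for x in col[::3]))
rows=[]
for dx in (-30,30): print(dx,proj(d,p+M@[dx/1000,.0066,0]),proj(d,p+M@[dx/1000,.0266,0]))
```

```text
blade top px [280.        220.0952381] 220
-0.0026 [-19.8   2.6  -0.9]
0.0254 [-27.9 -25.5  -0.8]
250   36  37  37  37  39  37  13  16  14  21  18  18  18  12  15  14   4  11   7  11  11  11
258   30  37  37  36  15  18  16  13  12  17  15  15  15  15  15   7  11   7   7  11  11   7
266   29  27  32  11  15  14  13  14  13  18  12  18  15  22  14  17  16  30  19  51  32  64
274   25  29  15  15  19  13  15  14  30 223 216 218 209 212 212 212 210 212 212 214 211 214
282   24  31  14  16  14  15  13  16  29 214 217 214 215 217 211 213 214 214 214 214 211 211
290   26  26  31  20  14  14  14  14  13 249 236 223 219 213 214 213 208 211 213 210 215 218
298   28  25  28   9  17  15  12  13  12  13  13  15  16  18  13   7  11  11   7   7   7   7
306   23  25  26  28  29  10  11  12  13  15  14  17  16  16  18  13   7   7   7  11   7   7
314   25  28  27  24  22  26  24  32  14  14  19  16  16  13  15  14  18  16  16  16   8   7
-30 [[281.39799824 202.46068686]] [[281.31211667 196.19361859]]
30 [[281.28033645 287.02985788]] [[281.21111117 273.89621269]]
```

Both cues suggest that the head's axis sits about +3 mm in tool x, while the far view said −1 mm. I'll hover over the spindle and resolve it by comparing sleeve and spindle in the same pictures.

```bash
python3 -m handwheel '[{"travel":[21.7,0,-19.9],"yaw":9.2,"claw":1},{"travel":[21.7,0,-19.9],"yaw":9.2,"claw":1},{"travel":[21.7,0,-19.9],"yaw":9.2,"claw":1},{"travel":[21.7,0,-19.9],"yaw":9.2,"claw":1},{"travel":[21.7,0,-19.9],"yaw":9.2,"claw":1},{"travel":[21.7,0,-19.9],"yaw":9.2,"claw":1},{"travel":[21.7,0,-19.9],"yaw":9.2,"claw":1},{"travel":[21.7,0,-19.9],"yaw":9.2,"claw":1},{"travel":[21.7,2,-19.9],"yaw":9.2,"claw":1},{"travel":[21.7,4.5,-19.9],"yaw":9.2,"claw":1},{"travel":[21.7,4.5,-19.9],"yaw":9.2,"claw":1},{"travel":[21.7,4.5,-19.9],"yaw":9.2,"claw":1},{"travel":[21.7,4.5,-19.9],"yaw":9.2,"claw":1}]'
python3 - <<'E'
from m import *
M,p,s=tool(); print(M.round(3),p,s['ft_force'],s['wrist_torque'])
a=grab('scene','a5.png'); b=grab('side','b5.png'); o=[]
for q in(a,b):
    c=proj(q,p-[0,0,.075])[0].astype(int); x,y=c[0]-40,c[1]-45; print(c,x,y,proj(q,[[.5746,-.1432,.098],[.5746,-.1432,.03]]))
    o.append(cv2.resize(q['image'][y:y+90,x:x+80],None,fx=5,fy=5,interpolation=cv2.INTER_CUBIC))
cv2.imwrite('pics/hover.png',np.hstack(o))
E
```

```text
time_s: 8.0
ee_pos: [0.5744, -0.1419, 0.1786]
orientation: [0.676, -0.676, 0.206, -0.209]
ft_force: [0.7, 0.0, -4.8]
width: 0.0137
[[ 0.828  0.005  0.561]
 [-0.561 -0.001  0.828]
 [ 0.004 -1.     0.002]] [ 0.57437275 -0.14186364  0.17855256] [ 0.66219671  0.02519059 -4.82350825] [-0.01989475  0.0029344   0.03388309]
[215 196] 175 151 [[215.65575378 198.37318931]
 [218.52716969 220.24115096]]
[317 237] 277 192 [[317.53752231 239.11558556]
 [315.90589402 254.27130775]]
```

View pics/hover.png

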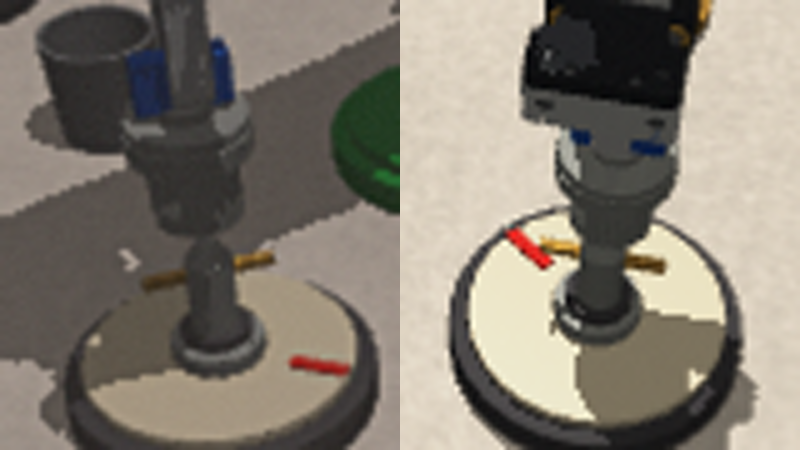

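Hover view: the sleeve is directly above the spindle in the scene view. In the side view it is about 1 px right of it, roughly 2.5 mm. I'll get sub-pixel edge rows to quantify this.

Run:
```python
from m import *
M,p,s=tool(); ax=np.array([.5746,-.1432])
for n,f in(('scene','a5.png'),('side','b5.png')):
    d=grab(n); im=cv2.imread('pics/'+f).astype(np.float32)
    print(n,'px per mm for +x,+y world', (proj(d,[[.5846,-.1432,.1],[.5746,-.1332,.1]])-proj(d,[.5746,-.1432,.1]))/10)
    # sleeve z (head origin+5..30), spindle z .05-.072, collar
    for lab,z,hw in (('collar',p[2]-.0626+.046,.030),('sleeve',p[2]-.0626+.020,.022),('sleeve',p[2]-.0626+.012,.022),('spindle',.058,.012),('spindle',.066,.012),('spindle',.07,.012)):
        c=proj(d,[*ax,z])[0]; t=proj(d,[*ax,z+.02])[0]-c; t/=np.linalg.norm(t); nrm=np.array([-t[1],t[0]]); 
        if nrm[0]<0:nrm=-nrm
        k=np.linalg.norm(proj(d,[*ax,z]+d['rotation'][:,0]*hw)[0]-c)
        q=np.arange(-k-6,k+6,.1); acc=0
        for o in (-.5,0,.5):
            P=c+q[:,None]*nrm+o*t; acc=acc+cv2.remap(im,P[None,:,0].astype(np.float32),P[None,:,1].astype(np.float32),cv2.INTER_CUBIC)[0]/3
        g=np.abs(np.gradient(cv2.GaussianBlur(acc,(1,9),0),axis=0)).sum(1)
        L=np.abs(q+k)<3.5; Rr=np.abs(q-k)<3.5
        l=q[L][g[L].argmax()]; r=q[Rr][g[Rr].argmax()]
        print(lab,round(z,3),'half',round(k,1),'edges',l.round(1),r.round(1),'centre',((l+r)/2).round(2),'half meas',((r-l)/2).round(2),'str',g[L].max().round(1),g[Rr].max().round(1))
```

```text
scene px per mm for +x,+y world [[-0.28115615  0.19617713]
 [ 0.30733286  0.13355689]]
collar 0.162 half 12.8 edges -11.8 10.8 centre -0.53 half meas 11.3 str 9.1 9.5
sleeve 0.136 half 9.2 edges -10.2 8.6 centre -0.85 half meas 9.4 str 7.9 10.1
sleeve 0.128 half 9.2 edges -9.9 8.6 centre -0.65 half meas 9.25 str 10.0 7.6
spindle 0.058 half 4.8 edges -4.9 4.8 centre -0.05 half meas 4.85 str 9.0 17.0
spindle 0.066 half 4.8 edges -4.9 4.8 centre -0.07 half meas 4.85 str 7.7 18.6
spindle 0.07 half 4.8 edges -5.1 4.9 centre -0.14 half meas 5.0 str 6.8 20.9
side px per mm for +x,+y world [[ 0.35315145 -0.11402538]
 [-0.1608852  -0.28838123]]
collar 0.162 half 12.1 edges -11.8 13.2 centre 0.66 half meas 12.5 str 48.5 28.8
sleeve 0.136 half 8.7 edges -10.2 11.6 centre 0.65 half meas 10.9 str 34.1 27.2
sleeve 0.128 half 8.7 edges -8.2 9.7 centre 0.75 half meas 8.95 str 26.2 29.2
spindle 0.058 half 4.5 edges -6.6 6.7 centre 0.02 half meas 6.65 str 23.4 29.0
spindle 0.066 half 4.6 edges -5.6 5.2 centre -0.16 half meas 5.4 str 24.1 23.2
spindle 0.07 half 4.6 edges -4.7 4.6 centre -0.02 half meas 4.65 str 37.6 33.2
```

Both cameras confirm the spindle axis within 0.2 px. The head is off by about (+1.7, −0.6) mm, so I need −1.7 mm in tool x and −0.4 mm in tool z. I'll correct that, then lower until the rim is just above the bar.

```bash
python3 -m handwheel '[{"travel":[-0.17,0,-0.04],"yaw":0,"claw":1},{"travel":[-0.17,0,-0.04],"yaw":0,"claw":1},{"travel":[-0.17,0.6,-0.04],"yaw":0,"claw":1},{"travel":[-0.17,1.2,-0.04],"yaw":0,"claw":1},{"travel":[-0.17,1.8,-0.04],"yaw":0,"claw":1},{"travel":[-0.17,2.4,-0.04],"yaw":0,"claw":1},{"travel":[-0.17,2.8,-0.04],"yaw":0,"claw":1},{"travel":[-0.17,2.8,-0.04],"yaw":0,"claw":1},{"travel":[-0.17,2.8,-0.04],"yaw":0,"claw":1}]'
python3 -c "
from h import *
M,p,s=tool(); print(M.round(3),p,'rim',p[2]-.0626,s['ft_force'],s['wrist_torque'])"
```

```text
time_s: 9.1
ee_pos: [0.5726, -0.1416, 0.1498]
orientation: [0.676, -0.676, 0.206, -0.209]
ft_force: [-0.5, -1.1, -5.4]
width: 0.0136
[[ 0.828  0.004  0.561]
 [-0.561 -0.     0.828]
 [ 0.003 -1.     0.002]] [ 0.57263173 -0.14160885  0.14984062] rim 0.08724061885937952 [-0.49032762 -1.13128346 -5.38185547] [-0.07081894  0.00502237 -0.01123409]
```

```bash
python3 -m handwheel '[{"travel":[0,0.3,0],"yaw":0,"claw":1},{"travel":[0,0.6,0],"yaw":0,"claw":1},{"travel":[0,0.6,0],"yaw":0,"claw":1}]'; python3 -m handwheel '[{"travel":[0,0.3,0],"yaw":0,"claw":1},{"travel":[0,0.5,0],"yaw":0,"claw":1},{"travel":[0,0.5,0],"yaw":0,"claw":1}]'
```

```text
time_s: 9.4
ee_pos: [0.5724, -0.1415, 0.1433]
orientation: [0.676, -0.676, 0.206, -0.209]
ft_force: [-0.3, 0.2, -5.5]
width: 0.0135
time_s: 9.7
ee_pos: [0.5723, -0.1415, 0.1379]
orientation: [0.676, -0.676, 0.207, -0.208]
ft_force: [0.7, -0.0, -4.6]
width: 0.0135
```

The rim is below the bar's top with no contact force, so the bar is in the slots. I'll continue to the slot roofs.

```bash
python3 -m handwheel '[{"travel":[0,0.4,0],"yaw":0,"claw":1},{"travel":[0,0.8,0],"yaw":0,"claw":1},{"travel":[0,1.0,0],"yaw":0,"claw":1},{"travel":[0,1.0,0],"yaw":0,"claw":1}]'; python3 -m handwheel '[{"travel":[0,0.2,0],"yaw":0,"claw":1},{"travel":[0,0.25,0],"yaw":0,"claw":1},{"travel":[0,0.25,0],"yaw":0,"claw":1}]'
```

```text
time_s: 10.1
ee_pos: [0.5722, -0.1414, 0.1275]
orientation: [0.676, -0.676, 0.207, -0.208]
ft_force: [0.5, -0.3, -4.3]
width: 0.0134
time_s: 10.4
ee_pos: [0.5724, -0.1415, 0.1256]
orientation: [0.676, -0.676, 0.207, -0.209]
ft_force: [-1.2, -0.5, 2.7]
width: 0.0137
```

The roofs touched the bar at TCP z = 0.1256 as predicted, at about 7 N. I'll ease up 1 mm and start the clockwise twist, watching torque.

```bash
python3 -m handwheel '[{"travel":[0,-0.1,0],"yaw":0,"claw":1},{"travel":[0,-0.1,0],"yaw":4,"claw":1},{"travel":[0,-0.1,0],"yaw":8,"claw":1},{"travel":[0,-0.1,0],"yaw":12,"claw":1},{"travel":[0,-0.1,0],"yaw":12,"claw":1}]'
python3 -c "
from h import *
M,p,s=tool(); print(np.degrees(np.arctan2(M[1,0],M[0,0])),p,s['ft_force'],s['wrist_torque'])"
```

```text
time_s: 10.9
ee_pos: [0.5723, -0.1415, 0.1263]
orientation: [0.651, -0.65, 0.277, -0.278]
ft_force: [-0.2, -0.5, -4.8]
width: 0.0136
-46.203421928927035 [ 0.57228548 -0.14146416  0.12632547] [-0.16217229 -0.51796238 -4.77604636] [-0.03102028 -0.01400616 -0.00050993]
```

No resistance. Since the head's axis is 2.7 mm off the TCP, I'll shift the TCP along an arc to keep it centred while turning 20° more.

```bash
python3 -m handwheel '[{"travel":[0,0,0.06],"yaw":3,"claw":1},{"travel":[0,0,0.08],"yaw":7,"claw":1},{"travel":[0,0,0.11],"yaw":11,"claw":1},{"travel":[0,0,0.13],"yaw":15,"claw":1},{"travel":[0,0,0.15],"yaw":20,"claw":1},{"travel":[0,0,0.15],"yaw":20,"claw":1}]'
python3 -c "
from h import *
M,p,s=tool(); print(np.degrees(np.arctan2(M[1,0],M[0,0])),p,s['ft_force'],s['wrist_torque'])"
```

```text
time_s: 11.5
ee_pos: [0.5733, -0.1404, 0.1261]
orientation: [0.593, -0.592, 0.385, -0.387]
ft_force: [-0.4, 0.3, -4.5]
width: 0.0137
-66.17374439832845 [ 0.57329947 -0.14039007  0.12612442] [-0.36395959  0.3354131  -4.5178401 ] [-0.01834187  0.02596426  0.00104156]
```

```bash
python3 -m handwheel '[{"travel":[0,0,0.02],"yaw":4,"claw":1},{"travel":[0,0,0.05],"yaw":8,"claw":1},{"travel":[0,0,0.05],"yaw":8,"claw":1},{"travel":[0,0.15,0.05],"yaw":8,"claw":1},{"travel":[0,0.3,0.05],"yaw":8,"claw":1},{"travel":[0,0.3,0.05],"yaw":8,"claw":1}]'
python3 -c "
from h import *
M,p,s=tool(); print(np.degrees(np.arctan2(M[1,0],M[0,0])),p,s['ft_force'],s['wrist_torque'])"
```

```text
time_s: 12.1
ee_pos: [0.5736, -0.1401, 0.1228]
orientation: [0.565, -0.564, 0.426, -0.426]
ft_force: [0.4, -0.1, -5.1]
width: 0.0139
-74.07769262192573 [ 0.57358873 -0.14014996  0.12276648] [ 0.423884   -0.10824965 -5.12205112] [-0.0372569   0.09360754  0.00330644]
```

It dropped 3 mm past the roof level with no force, so the notch has been found. I'll lower the rest of the way (the notch roof should be at TCP ≈ 0.1176).

```bash
python3 -m handwheel '[{"travel":[0,0.2,0],"yaw":0,"claw":1},{"travel":[0,0.4,0],"yaw":0,"claw":1},{"travel":[0,0.4,0],"yaw":0,"claw":1}]';python3 -m handwheel '[{"travel":[0,0.1,0],"yaw":0,"claw":1},{"travel":[0,0.15,0],"yaw":0,"claw":1},{"travel":[0,0.15,0],"yaw":0,"claw":1}]'
python3 -c "
from h import *
M,p,s=tool(); print(np.degrees(np.arctan2(M[1,0],M[0,0])),p,s['ft_force'],s['wrist_torque'])"
```

```text
time_s: 12.4
ee_pos: [0.5735, -0.1401, 0.1184]
orientation: [0.565, -0.564, 0.426, -0.426]
ft_force: [-0.1, -1.1, -5.7]
width: 0.0134
time_s: 12.7
ee_pos: [0.5736, -0.1402, 0.1175]
orientation: [0.565, -0.564, 0.425, -0.426]
ft_force: [-2.6, 0.4, 3.4]
width: 0.0134
-74.05559038148145 [ 0.57362318 -0.14017851  0.11748969] [-2.62052546  0.44521974  3.36254731] [ 0.13177764  0.53161618 -0.02868543]
```

It is seated at 0.1175, against 0.1176 expected. I'll open the gripper and retreat straight up.

```bash
python3 -m handwheel '[{"travel":[0,0,0],"yaw":0,"claw":0.5},{"travel":[0,0,0],"yaw":0,"claw":0.5},{"travel":[0,0,0],"yaw":0,"claw":0.5},{"travel":[0,0,0],"yaw":0,"claw":0.5},{"travel":[0,-0.5,0],"yaw":0,"claw":0.5},{"travel":[0,-1.5,0],"yaw":0,"claw":0.5},{"travel":[0,-4,0],"yaw":0,"claw":0.5},{"travel":[0,-8,0],"yaw":0,"claw":0.5},{"travel":[0,-12,0],"yaw":0,"claw":0.5},{"travel":[0,-15,0],"yaw":0,"claw":0.5},{"travel":[-10,-17,0],"yaw":0,"claw":0.5},{"travel":[-10,-17,0],"yaw":0,"claw":0.5},{"travel":[-10,-17,0],"yaw":0,"claw":0.5},{"travel":[-10,-17,0],"yaw":0,"claw":0.5}]'
python3 - <<'E'
from m import *
a=grab('scene','a6.png'); b=grab('side','b6.png'); o=[]
for q in(a,b):
    c=proj(q,[.5746,-.1432,.09])[0].astype(int); x,y=c[0]-50,c[1]-50
    o.append(cv2.resize(q['image'][y:y+100,x:x+100],None,fx=4,fy=4,interpolation=cv2.INTER_CUBIC))
    im=q['image'].astype(int); m=(im[...,0]>1.6*im[...,2])&(im[...,0]>1.3*im[...,1])&(im[...,0]>50)
    cb=blob(m,proj(q,[.5746,-.1432,.13])[0]); print(cb.reshape(-1,2).mean(0),'expected blade centre (axis,z=.129)',proj(q,[.5746,-.1432,.129]))
cv2.imwrite('pics/end.png',np.hstack(o))
E
```

```text
time_s: 14.1
ee_pos: [0.5458, -0.0434, 0.2887]
orientation: [0.566, -0.564, 0.424, -0.426]
ft_force: [-0.4, -0.1, -1.1]
width: 0.0468
[214.09615385 187.80769231] expected blade centre (axis,z=.129) [[214.26047392 187.76096207]]
[317.85365854 231.41463415] expected blade centre (axis,z=.129) [[318.32850654 231.73863609]]
```

View pics/end.png

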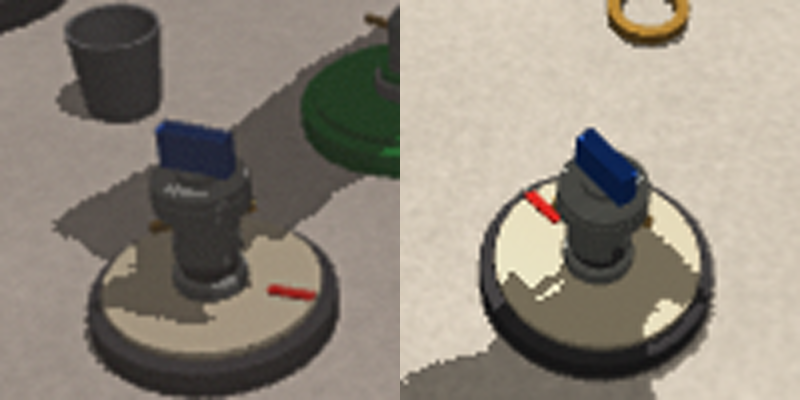

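The head hangs upright on the spindle, with the bar ends showing just under the collar. The blade centre is within 0.6 px of the locked position in both views. The robot is clear, so I'm handing in.

```bash
python3 -c "
from workcell import robot; print(robot.job_done())"
```

```text
the job is handed in; nothing more can be done
None
```

The load head is locked on the abrasion station's spindle and released, and the job was handed in at about 14 s of simulated time.

- **Pick and fit:** I gripped the blue blade and centred the head over the spindle. I lowered the slots over the bar, which lay at about −34° in the world frame. Then I turned the head 40° clockwise and lowered it 8 mm into the notches.
- **Force:** The highest push I read at the end of a move was about 9 N above the head's own weight, against the limit of about 20 N. I did not read the force between rows.
- **Checks that agreed:** The contact heights of both the slot roof and the notch roof matched the given geometry within about 0.2 mm. After release, both fixed cameras saw the blade centre within 0.6 px of the locked position, with the head upright. The last force reading was near zero, and I saw nothing touching the robot.
- **Check that disagreed:** The first far wrist view put the head about 4 mm along the blade from where close views showed it in the grip. I settled this by comparing sleeve and spindle in the same pictures before lowering.
- **Not checked:** I did not measure the other bench items again. The final crops show only the cup, the brass ring and part of the green station, with nothing looking out of place.

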